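# Jog lock cover plates square and weight them down

## Robot

A 6-joint arm with a two-finger parallel gripper is mounted at the origin on the work surface. World frame = base frame: x ahead of the robot, y to its left, z up, the work surface at z = 0. Lengths are in m, angles in degrees, forces in N, time in s.
With the tool pointing down it reaches from about 0.4 to 0.925 m from the base axis. Payload 12.5 kg.
Tool frame: the origin (TCP) lies on the centre line of the jaws, within the pads' length; the fingertips stand 25 mm ahead of it and the grasp point (between the pads) lies 6 mm ahead of it; z points along the fingers, y is the direction in which the jaws open and shut (so a half turn about z gives the same grasp; the last joint's range is limited). The gripper opens to 95 mm and grips with 3 to 60 N. Pads are 20 mm wide; open, the fingers measure 119 mm over their backs; the gripper's body (75 mm by 180 mm) begins 59 mm behind the grasp point.
Start: joints at [-74.691, 28.126, 89.318, -0, 62.55, -6.05], TCP at [0.228, -0.582, 0.24] pointing down, gripper open.
Joint ranges: [-177.58, 177.58], [-47.91, 125.51], [2.72, 160], [-65.01, 245.01], [3.68, 167.84], [-153.87, 153.87]. Speed limits (degrees/s): [127.2, 127.2, 159.86, 180, 180, 180].

## Interface

Orientations are given as [roll, pitch, yaw] about the fixed x, y, z axes, in that order (R = Rz(yaw) Ry(pitch) Rx(roll)).
In Python, from station import manip gives the robot as it stands.
- The arm moves only by the tool step_arm, never from a script. Its argument "steps" is a list of rows, each an object of numbers: "dx", "dy", "dz": the shift along the tool's x, y, z in units of 25 mm (1.0 is 25 mm); "rx", "ry", "rz": the turn, a rotation vector about the tool's x, y, z in degrees; "claw": the opening, from -1 (shut) to 1 (fully open), so that 0 is half open. In form: [{"dx": .., "dy": .., "dz": .., "rx": .., "ry": .., "rz": .., "claw": ..}, ...]. A call has 1 to 20 rows; each row shifts and turns the commanded pose from where the row before left it, along the tool's axes as they then stand; what a row does not reach is not made up. A row lasts 1/12 s, in which the tool goes at most 41.7 mm and 7.16 degrees, less where a joint would pass 70% of its speed; a pose out of reach is approached as far as the arm can. A call is refused whole if a number of a shift passes 1 or a number of a turn 7.16, either way. A call with a gripper value outside its range is refused whole. The fingers move at their own pace and stop on an object; "newtons" is the grip in N (left out, the last holds). Time passes only in rows, so rows that do not move let the fingers close. It gives the time, the measured TCP pose, the force and the opening at its end, in the units of the state.
- manip.state(): the state, without advancing time (a new reading comes with each control period).
- manip.camera(name): name is "side" or "top" or "wrist"; returns a dict with "frame" (480x640x3 uint8, blue, green, red), "mtx" (3x3 intrinsics, pixels), "extrinsics" (4x4, takes a point from camera to world coordinates). Camera axes: x right, y up, looking along -z (the intrinsics and any distortion apply to the point x, -y, -z); pixel columns grow to the right and rows downward; lengths in m; the calibration is good to about 2 mm. A picture is of the moment at which its call begins. There is no depth.
- manip.job_done(): hands the job in, once; it reports no verdict.
The state is a dict: "time_s": time; "joints": joint angles; "qd": joint speeds; "joint_torque": joint torques, N m; "position": TCP position; "tcp_rot": TCP orientation; "contact_force": force on the tool from outside, world axes, zero at the start; "ft_torque": the same for the moment, N m; "opening": opening from 0.0 (shut) to 1.0 (fully open).
Only numpy, scipy, OpenCV 4.12 (cv2) and the standard library are available. Lean on these libraries where they do the work, as an engineer would, in place of code of your own. Each camera call takes 0.05 s, during which the arm holds its last target. There are 200 camera calls.

## Task

Gently tap the five untidy lock cover plates home into the squaring corner, until every plate lies flush against both the back fence and the red end stop, without shoving the stop, which only friction holds, off its setting. Then, with the stack square, set the closed green tin down gently on top, centred and with its long side along the plates' long side, so that it holds them there. Leave the other things on the bench alone.

Things in the scene. Friction and masses are not known exactly. Their poses are not given: they have to be found in the camera images.
- jig: squaring corner, fixed to the bench; place and yaw vary. Origin on the bench; x points to its aluminium back fence (inner face x = 45, y -130 to 70, top 44 mm up), y along it. Blue bed: top 14 mm up, x -35 to 45, y -130 to 45. Red end stop at -y: 76 x 12 mm, top 44 mm up, its inner (+y) face set anywhere from y -100 to -70; the setting is not reported; friction (25 N) holds it.
- plate1: loose aluminium lock cover plate, dark grey, the lowest; 90 (x) by 150 (y) by 6 mm, about 0.13 kg. Origin: centre of its underside, z up. The five lie on one another on the bed, undersides 14 to 38 mm up; each starts 12 to 34 mm short of the fence, 8 to 59 mm short of the stop, turned up to 0.1 rad. Home: x = 0 in the jig, 75 mm in +y from the stop's face.
- plate2: loose aluminium lock cover plate, silver, second from below; 90 (x) by 150 (y) by 6 mm, about 0.13 kg. Origin: centre of its underside, z up. The five lie on one another on the bed, undersides 14 to 38 mm up; each starts 12 to 34 mm short of the fence, 8 to 59 mm short of the stop, turned up to 0.1 rad. Home: x = 0 in the jig, 75 mm in +y from the stop's face.
- plate3: loose aluminium lock cover plate, gold-coloured, the middle one; 90 (x) by 150 (y) by 6 mm, about 0.13 kg. Origin: centre of its underside, z up. The five lie on one another on the bed, undersides 14 to 38 mm up; each starts 12 to 34 mm short of the fence, 8 to 59 mm short of the stop, turned up to 0.1 rad. Home: x = 0 in the jig, 75 mm in +y from the stop's face.
- plate4: loose aluminium lock cover plate, silver, fourth; 90 (x) by 150 (y) by 6 mm, about 0.13 kg. Origin: centre of its underside, z up. The five lie on one another on the bed, undersides 14 to 38 mm up; each starts 12 to 34 mm short of the fence, 8 to 59 mm short of the stop, turned up to 0.1 rad. Home: x = 0 in the jig, 75 mm in +y from the stop's face.
- plate5: loose aluminium lock cover plate, gold-coloured, the top one; 90 (x) by 150 (y) by 6 mm, about 0.13 kg. Origin: centre of its underside, z up. The five lie on one another on the bed, undersides 14 to 38 mm up; each starts 12 to 34 mm short of the fence, 8 to 59 mm short of the stop, turned up to 0.1 rad. Home: x = 0 in the jig, 75 mm in +y from the stop's face.
- tin: closed flat tin full of screws, green with a white rim band at the top, 60 (x) by 110 (y) by 40 mm (z), about 0.45 kg, loose on the bench to the left or right of the jig; can be gripped across its 60 mm width. Origin: centre of its underside, z up. The weight.
- case: bystander: flat black case 75 x 105 x 18 mm, on the side of the jig where the tin is not; origin under its centre
- torch: bystander: black torch 150 mm long, 38 mm thick, lying beyond the jig
- spool: bystander: steel solder spool 52 mm across, 32 mm tall, beyond the jig
- pliers: bystander: pliers with orange handles, 160 mm long, 16 mm high, lying beyond the jig
- puck: bystander: round green tub 72 mm across, 21 mm tall, near left
- driver: bystander: screwdriver 160 mm long, lying near right
There are look-alikes about, which are no part of the job. What is shaped like the plate4 but orange is not meant.

How it is judged (in metres and radians):
On the way:
1. all five plates flush with the back fence and the end stop, before the tin is put on them (x of plate1 in the frame of jig between -0.002 and 0.002 m and y of end_stop_c0 in the frame of plate1 between -0.083 and -0.079 m and angle between the y axis of each of plate1, plate2, plate3, plate4, plate5 and the y axis of jig, either way round below 0.02 rad and x of plate2 in the frame of jig between -0.002 and 0.002 m and y of end_stop_c0 in the frame of plate2 between -0.083 and -0.079 m and x of plate3 in the frame of jig between -0.002 and 0.002 m and y of end_stop_c0 in the frame of plate3 between -0.083 and -0.079 m and x of plate4 in the frame of jig between -0.002 and 0.002 m and y of end_stop_c0 in the frame of plate4 between -0.083 and -0.079 m and x of plate5 in the frame of jig between -0.002 and 0.002 m and y of end_stop_c0 in the frame of plate5 between -0.083 and -0.079 m and horizontal distance between tin and plate5 above 0.1 m), for 0.2 s.
At the end, for the whole second after the job is handed in: every plate within 2 mm of home against the back fence and the red end stop (end_stop_c0, its centre 6 mm behind its face), and within 0.02 rad of the fence; the tin flat and at rest on the top plate, within 8 mm of its centre, long sides within 0.07 rad (x of plate1 in the frame of jig between -0.002 and 0.002 m and y of end_stop_c0 in the frame of plate1 between -0.083 and -0.079 m and angle between the y axis of each of plate1, plate2, plate3, plate4, plate5 and the y axis of jig, either way round below 0.02 rad and x of plate2 in the frame of jig between -0.002 and 0.002 m and y of end_stop_c0 in the frame of plate2 between -0.083 and -0.079 m and x of plate3 in the frame of jig between -0.002 and 0.002 m and y of end_stop_c0 in the frame of plate3 between -0.083 and -0.079 m and x of plate4 in the frame of jig between -0.002 and 0.002 m and y of end_stop_c0 in the frame of plate4 between -0.083 and -0.079 m and x of plate5 in the frame of jig between -0.002 and 0.002 m and y of end_stop_c0 in the frame of plate5 between -0.083 and -0.079 m and z of tin in the frame of plate5 between 0.003 and 0.009 m and horizontal distance between tin and plate5 below 0.008 m and angle between the y axis of tin and the y axis of plate5, either way round below 0.07 rad and angle between tin's own z axis and vertical below 0.05 rad and linear speed of each of tin, plate5 below 0.01 m/s); the robot touches nothing.
It fails at once if the end stop is shoved more than 4 mm off its setting (distance of end_stop_c0 from where it was at the start of the episode above 0.004 m).
It fails at once if the fingers press a plate with more than 60 N (contact force between the fingers and plate1 above 60 N or contact force between the fingers and plate2 above 60 N or contact force between the fingers and plate3 above 60 N or contact force between the fingers and plate4 above 60 N or contact force between the fingers and plate5 above 60 N).
It fails at once if the tin is banged down on the plates (over 60 N) (contact force between tin and plate5 above 60 N).
It fails at once if a bystander is moved by more than 30 mm (distance of any of case, torch, spool, pliers, puck, driver from where it was at the start of the episode above 0.03 m).
It also fails if it takes over 64 s, if anything falls off the work surface, if the arm or the gripper's body presses on something with over 40 N, if the wrist force passes 120 N, or if a joint passes its speed limit or range.

## Working session

There is one attempt and no reset: what is moved stays moved. The work goes in short steps, Python scripts to look and compute and a tool call to move; the robot and the scene stay as the last step left them, time stands still between calls to the robot, and variables do not carry over. Pictures are saved under pics/ and viewed, about 8 in all and at most 12, crops included, and the job is handed in when it is done.

Besides the shell and the picture viewer there is one more tool, called by a JSON object that holds its "op" and its "data", one argument or row to a line. step_arm: Moves the arm, as the interface text tells. Its arguments: {"type":"object","properties":{"steps":{"type":"array"},"newtons":{"type":"number"}},"required":["steps"]}

```bash
mkdir -p pics; ls; python3 - <<'E'
from station import manip
import cv2,numpy as np
for n in("top","side"):
    c=manip.camera(n);cv2.imwrite(f"pics/{n}0.png",c["frame"]);print(n,np.round(c["mtx"],1).tolist(),np.round(c["extrinsics"],4).tolist(),[k for k in c])
print(manip.state())
E
```

```text
pics
top [[515.8, 0.0, 332.1], [0.0, 515.8, 246.4], [0.0, 0.0, 1.0]] [[-0.0098, 0.9868, -0.1616, 0.3634], [-0.9999, -0.0103, -0.0021, 0.0729], [-0.0037, 0.1616, 0.9868, 1.1652], [0.0, 0.0, 0.0, 1.0]] ['frame', 'mtx', 'extrinsics']
side [[446.5, 0.0, 316.3], [0.0, 446.5, 237.3], [0.0, 0.0, 1.0]] [[-0.8668, 0.2972, -0.4003, 0.13], [-0.4985, -0.5347, 0.6824, 0.7761], [-0.0112, 0.7911, 0.6116, 0.6703], [0.0, 0.0, 0.0, 1.0]] ['frame', 'mtx', 'extrinsics']
{'time_s': 0.1, 'joints': array([-7.46918953e+01,  2.81615305e+01,  8.93472662e+01,  2.93564975e-04,
        6.25509169e+01, -6.04870348e+00]), 'qd': array([ 0.03594495,  0.04334185, -0.09077611, -0.12561528,  0.0134546 ,
       -0.08420461]), 'joint_torque': array([ 2.53389495e-03, -6.13624549e+01, -2.58607239e+01,  6.93965494e-02,
        4.69689653e-02, -6.34172966e-05]), 'position': array([ 0.22759556, -0.58187063,  0.2391073 ]), 'tcp_rot': array([-1.79940646e+02, -6.55117864e-03,  2.13566694e+01]), 'contact_force': array([-0.37708802,  0.51469149,  0.67303516]), 'ft_torque': array([-0.00026515,  0.00633354,  0.03785407]), 'opening': 0.9980644103139309}
```

View pics/top0.png

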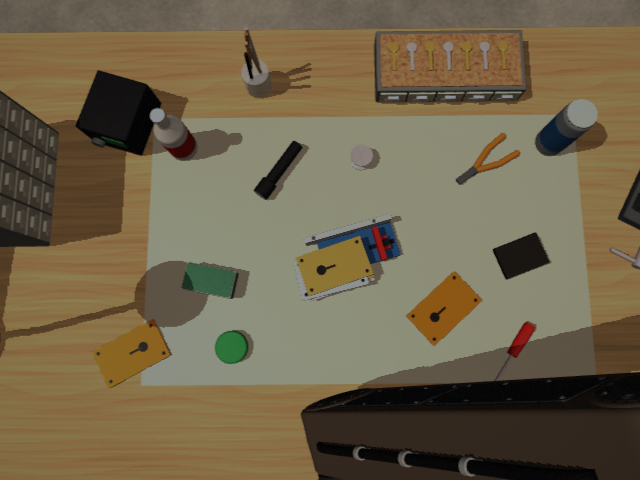

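View pics/side0.png

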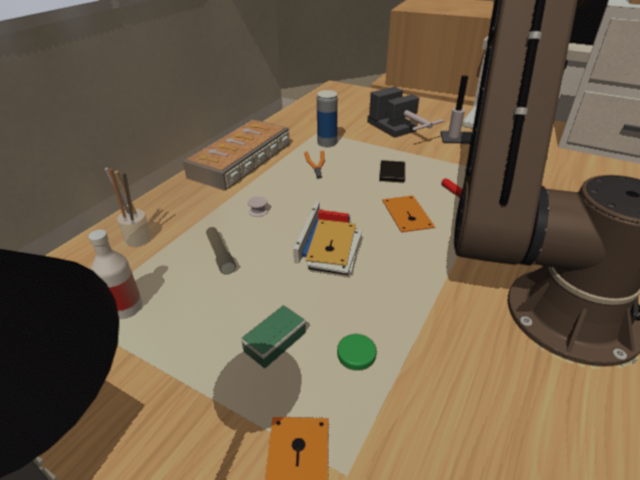

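The top view shows the jig at about (350,250), with the fence running (307,240)-(392,220), the red stop at (382,243) and the gold top plate at (335,267). Things that could be mistaken:
- **Tin:** the dark green box at (211,280) fits. The puck at (231,347) is round and bright green.
- **Plates:** the stack in the jig fits. The orange plates at (445,308) and (131,353) are look-alikes.

Next is a close crop with measurements.

```bash
cat > h.py <<'E'
import numpy as np,cv2
from station import manip
def w(c,px,z):
    """pixel -> world on plane z"""
    E=c["extrinsics"];u=np.linalg.inv(c["mtx"])@[px[0],px[1],1];d=E[:3,:3]@[u[0],-u[1],-u[2]];o=E[:3,3]
    return o+d*(z-o[2])/d[2]
def p(c,P):
    E=c["extrinsics"];q=E[:3,:3].T@(np.array(P)-E[:3,3]);u=c["mtx"]@[q[0],-q[1],-q[2]];return u[:2]/u[2]
E
python3 - <<'E'
from h import *
c=manip.camera("top");f=c["frame"]
a=cv2.resize(f[200:310,290:410],None,fx=6,fy=6,interpolation=cv2.INTER_CUBIC)
b=cv2.resize(f[255:305,175:245],None,fx=6,fy=6,interpolation=cv2.INTER_CUBIC)
a=a[:600]
cv2.imwrite("pics/a.png",a)
hsv=cv2.cvtColor(f,cv2.COLOR_BGR2HSV)
# tin mask
m=cv2.inRange(hsv,(55,60,20),(95,255,255));m[:, :170]=0;m[:,250:]=0;m[:255]=0;m[305:]=0
k=cv2.findContours(m,0,2)[0];k=max(k,key=cv2.contourArea);r=cv2.minAreaRect(k);bx=cv2.boxPoints(r)
print(r);print([w(c,q,.04)[:2].round(4).tolist() for q in bx], w(c,r[0],.04).round(4))
m=cv2.inRange(hsv,(15,120,90),(30,255,255));m[:,:290]=0;m[:,385:]=0;m[:230]=0;m[305:]=0
k=cv2.findContours(m,0,2)[0];k=max(k,key=cv2.contourArea);r=cv2.minAreaRect(k);bx=cv2.boxPoints(r)
B=np.array([w(c,q,.044)[:2] for q in bx]);print(r,B.round(4).tolist(),B.mean(0),np.linalg.norm(np.diff(B,axis=0),axis=1))
E
```

```text
((207.98077392578125, 279.5961608886719), (48.4406852722168, 26.279563903808594), 11.309932708740234)
[[0.4597, 0.4047], [0.5163, 0.3955], [0.4942, 0.2904], [0.4379, 0.3004]] [0.4769 0.3477 0.04  ]
((334.45001220703125, 266.3500061035156), (42.69075012207031, 68.9376449584961), 71.56504821777344) [[0.5243, 0.1569], [0.5715, 0.0124], [0.4813, -0.0154], [0.4353, 0.1275]] [0.50312714 0.07034335] [0.15199617 0.0943368  0.15004905]
```

View pics/a.png

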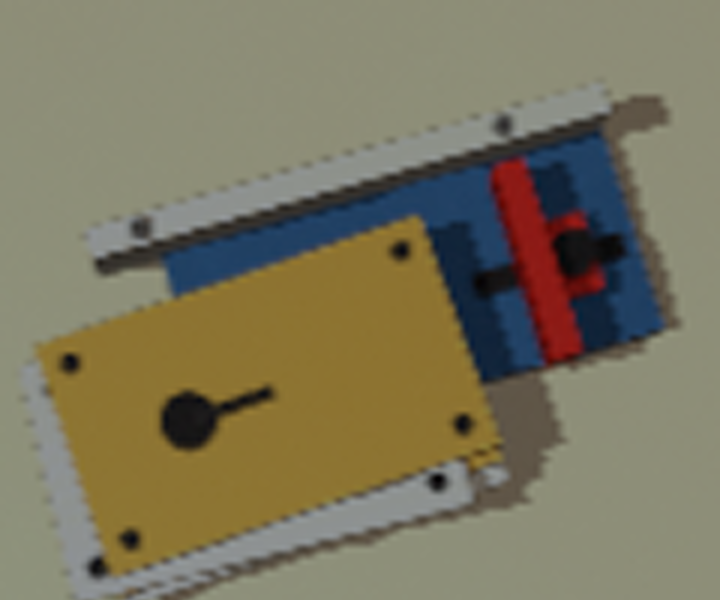

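The crop shows the white top of the fence with its inner edge from (100,258) to (607,113), the red stop's inner edge from (492,165) to (545,362), and the gold plate on the stack. I'll compute the jig frame from these.

```bash
python3 - <<'E'
from h import *
c=manip.camera("top")
g=lambda x,y:(290+x/6-.42,200+y/6-.42)
L=w(c,g(100,258),.044)[:2];R=w(c,g(607,113),.044)[:2]
yv=(L-R)/np.linalg.norm(L-R);xv=np.array([yv[1],-yv[0]])
print("fence",L,R,np.linalg.norm(L-R),"yaw",np.degrees(np.arctan2(xv[1],xv[0])))
O=(L-70*yv*1e-3+R+130e-3*yv)/2-.045*xv;print("O",O)
J=lambda P:np.round([(P[:2]-O)@xv*1e3,(P[:2]-O)@yv*1e3],1)
print("bed corners (exp x,-130/-35 )",[J(w(c,g(*q),.014)) for q in((664,325),(602,125))])
print("stop",[J(w(c,g(*q),.044)) for q in((492,165),(545,362),(523,160),(580,352))])
print("plate5",[J(w(c,g(*q),.044)) for q in((35,345),(418,215),(502,455),(105,577))])
print("tin ctr",J(np.array([.4769,.3477])))
c=manip.camera("wrist");print(np.round(c["extrinsics"],3).tolist(),c["mtx"].round(0).tolist())
E
```

```text
fence [0.55619751 0.13213434] [ 0.60871013 -0.05570974] 0.19504608022850392 yaw 15.61856235727942
O [0.53103847 0.05498912]
bed corners (exp x,-130/-35 ) [array([ -33.4, -129. ]), array([  46.5, -129.4])]
stop [array([ 38.1, -80.9]), array([-37.5, -78.2]), array([ 36.7, -92.5]), array([-37.6, -91.6])]
plate5 [array([20.5, 99.1]), array([ 27.8, -49.3]), array([-65.8, -53.2]), array([-68.1,  97.5])]
tin ctr [ 26.7 296.5]
[[0.364, 0.891, 0.272, 0.304], [-0.932, 0.348, 0.106, -0.552], [-0.0, -0.291, 0.957, 0.386], [0.0, 0.0, 0.0, 1.0]] [[382.0, 0.0, 321.0], [0.0, 382.0, 241.0], [0.0, 0.0, 1.0]]
```

{"op": "step_arm", "data": {
  "steps": [
    {"rz": 5.76,"claw": 0.4},
    {"dx": 0.93,"dy": -0.8},
    {"dx": 0.93,"dy": -0.8},
    {"dx": 0.93,"dy": -0.8},
    {"dx": 0.93,"dy": -0.8},
    {"dx": 0.93,"dy": -0.8},
    {"dx": 0.93,"dy": -0.8},
    {"dx": 0.93,"dy": -0.8},
    {"dx": 0.93,"dy": -0.8},
    {"dx": 0.93,"dy": -0.8},
    {"dx": 0.93,"dy": -0.8},
    {"dx": 0.93,"dy": -0.8},
    {"dx": 0.93,"dy": -0.8},
    {"dx": 0.93,"dy": -0.8}
  ]
}}

```text
schema error: expected keys dx, dy, dz, rx, ry, rz, claw
```

{"op": "step_arm", "data": {
  "steps": [
    {"dx": 0.18,"dy": -1},
    {"dx": 0.18,"dy": -1},
    {"dx": 0.18,"dy": -1},
    {"dx": 0.18,"dy": -1},
    {"dx": 0.18,"dy": -1},
    {"dx": 0.18,"dy": -1},
    {"dx": 0.18,"dy": -1},
    {"dx": 0.18,"dy": -1},
    {"dx": 0.18,"dy": -1},
    {"dx": 0.18,"dy": -1},
    {"dx": 0.18,"dy": -1},
    {"dx": 0.18,"dy": -1},
    {}
  ]
}}

```text
schema error: expected keys dx, dy, dz, rx, ry, rz, claw
```

```bash
cat >> h.py <<'E'
def plan(t,yaw=None):
    """world target -> shift along tool axes in rows units (25 mm), and turn"""
    from scipy.spatial.transform import Rotation as Q
    s=manip.state();R=Q.from_euler("xyz",s["tcp_rot"],degrees=True).as_matrix()
    print("at",s["position"].round(4),s["tcp_rot"].round(2),"F",s["contact_force"].round(1),"t",round(s["time_s"],2),"open",round(s["opening"],2))
    print("units",((np.array(t)-s["position"])@R/.025).round(2), "rz",None if yaw is None else round(s["tcp_rot"][2]-yaw,2))
E
python3 - <<'E'
from h import *
c=manip.camera("wrist");cv2.imwrite("pics/w1.png",c["frame"]);np.savez("pics/w1.npz",**c)
plan([.422,.054,.033])
E
```

```text
at [ 0.2277 -0.582   0.2395] [-179.98   -0.     21.36] F [-0.1  0.4  0.3] t 0.3 open 0.99
units [ 16.51 -20.86   8.27] rz None
```

View pics/w1.png

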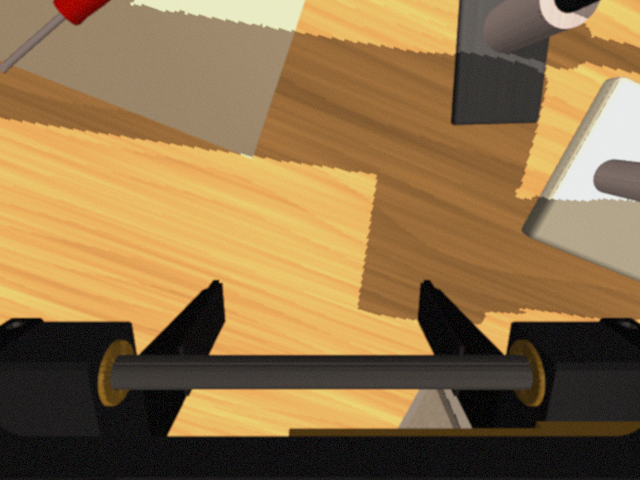

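The move was refused because every row needs all seven keys, so the wrist view only shows the bench at the start pose. I'll resend the move with full rows.

{"op": "step_arm", "data": {
  "steps": [
    {"dx": 0,"dy": 0,"dz": 0,"rx": 0,"ry": 0,"rz": 5.76,"claw": 0.4},
    {"dx": 0.93,"dy": -0.8,"dz": 0,"rx": 0,"ry": 0,"rz": 0,"claw": 0.4},
    {"dx": 0.93,"dy": -0.8,"dz": 0,"rx": 0,"ry": 0,"rz": 0,"claw": 0.4},
    {"dx": 0.93,"dy": -0.8,"dz": 0,"rx": 0,"ry": 0,"rz": 0,"claw": 0.4},
    {"dx": 0.93,"dy": -0.8,"dz": 0,"rx": 0,"ry": 0,"rz": 0,"claw": 0.4},
    {"dx": 0.93,"dy": -0.8,"dz": 0,"rx": 0,"ry": 0,"rz": 0,"claw": 0.4},
    {"dx": 0.93,"dy": -0.8,"dz": 0,"rx": 0,"ry": 0,"rz": 0,"claw": 0.4},
    {"dx": 0.93,"dy": -0.8,"dz": 0,"rx": 0,"ry": 0,"rz": 0,"claw": 0.4},
    {"dx": 0.93,"dy": -0.8,"dz": 0,"rx": 0,"ry": 0,"rz": 0,"claw": 0.4},
    {"dx": 0.93,"dy": -0.8,"dz": 0,"rx": 0,"ry": 0,"rz": 0,"claw": 0.4},
    {"dx": 0.93,"dy": -0.8,"dz": 0,"rx": 0,"ry": 0,"rz": 0,"claw": 0.4},
    {"dx": 0.93,"dy": -0.8,"dz": 0,"rx": 0,"ry": 0,"rz": 0,"claw": 0.4},
    {"dx": 0.93,"dy": -0.8,"dz": 0,"rx": 0,"ry": 0,"rz": 0,"claw": 0.4},
    {"dx": 0.93,"dy": -0.8,"dz": 0,"rx": 0,"ry": 0,"rz": 0,"claw": 0.4}
  ]
}}

```text
time_s: 1.47
position: [0.4495, -0.249, 0.2398]
tcp_rot: [180.0, -0.0, 15.6]
contact_force: [0.0, 0.1, -0.1]
opening: 0.7
```

{"op": "step_arm", "data": {
  "steps": [
    {"dx": 0.18,"dy": -1,"dz": 0,"rx": 0,"ry": 0,"rz": 0,"claw": 0.4},
    {"dx": 0.18,"dy": -1,"dz": 0,"rx": 0,"ry": 0,"rz": 0,"claw": 0.4},
    {"dx": 0.18,"dy": -1,"dz": 0,"rx": 0,"ry": 0,"rz": 0,"claw": 0.4},
    {"dx": 0.18,"dy": -1,"dz": 0,"rx": 0,"ry": 0,"rz": 0,"claw": 0.4},
    {"dx": 0.18,"dy": -1,"dz": 0,"rx": 0,"ry": 0,"rz": 0,"claw": 0.4},
    {"dx": 0.18,"dy": -1,"dz": 0,"rx": 0,"ry": 0,"rz": 0,"claw": 0.4},
    {"dx": 0.18,"dy": -1,"dz": 0,"rx": 0,"ry": 0,"rz": 0,"claw": 0.4},
    {"dx": 0.18,"dy": -1,"dz": 0,"rx": 0,"ry": 0,"rz": 0,"claw": 0.4},
    {"dx": 0.18,"dy": -1,"dz": 0,"rx": 0,"ry": 0,"rz": 0,"claw": 0.4},
    {"dx": 0.18,"dy": -1,"dz": 0,"rx": 0,"ry": 0,"rz": 0,"claw": 0.4},
    {"dx": 0.18,"dy": -1,"dz": 0,"rx": 0,"ry": 0,"rz": 0,"claw": 0.4},
    {"dx": 0.18,"dy": -1,"dz": 0,"rx": 0,"ry": 0,"rz": 0,"claw": 0.4},
    {"dx": 0,"dy": 0,"dz": 0,"rx": 0,"ry": 0,"rz": 0,"claw": 0.4}
  ]
}}

```text
time_s: 2.55
position: [0.4195, 0.0559, 0.2397]
tcp_rot: [-180.0, -0.0, 15.7]
contact_force: [0.6, -0.1, -0.4]
opening: 0.706
```

```bash
python3 - <<'E'
from h import *
c=manip.camera("wrist");cv2.imwrite("pics/w2.png",c["frame"]);np.savez("pics/w2.npz",**c)
plan([.422,.054,.033],15.6)
E
```

```text
at [0.4199 0.0546 0.2397] [ 1.800e+02 -1.000e-02  1.577e+01] F [ 0.2 -0.7  0.4] t 2.6 open 0.7
units [0.07 0.04 8.27] rz 0.17
```

View pics/w2.png

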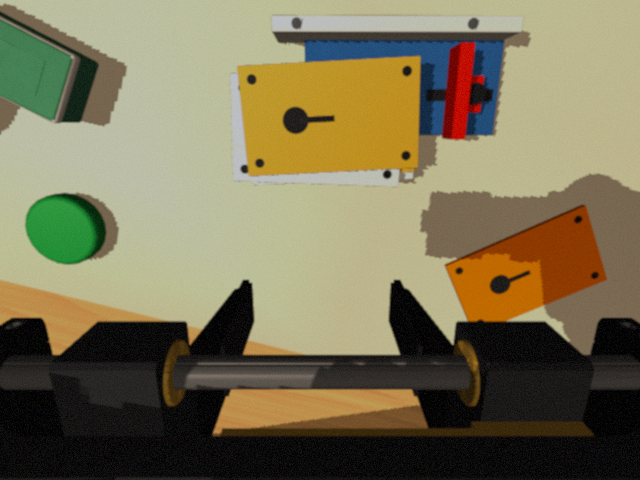

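The wrist view shows the fence horizontal at rows 15-40, the stop at (458,90), the stack at (325,120) and the orange decoy's corner at (447,267). I'll refine the jig frame from this nearer view.

```bash
python3 - <<'E'
from h import *
c=dict(np.load("pics/w2.npz"));f=c["frame"]
g=cv2.cvtColor(f,cv2.COLOR_BGR2GRAY)
print([ (x,g[8:48,x].tolist()) for x in(330,420)])
print(f[90,425:485].tolist()[::2])
for n,q,z in(("fL",(273,33),.044),("fR",(522,33),.044),("stop in top",(453,45),.044),("stop in bot",(444,135),.044),("orange",(447,267),.006),
 ("p5 BL",(249,176),.044),("p5 BR",(417,170),.044),("p5TL",(238,66),.044),("p5TR",(419,56),.044)):
    P=w(c,q,z)[:2];O=np.array([.531,.055]);a=np.radians(15.6);r=np.array([[np.cos(a),np.sin(a)],[-np.sin(a),np.cos(a)]])
    print(n,P.round(4),(r@(P-O)*1e3).round(1))
E
```

```text
[(330, [183, 182, 185, 179, 184, 179, 175, 176, 183, 191, 190, 188, 190, 190, 188, 189, 189, 191, 190, 188, 191, 188, 179, 142, 85, 61, 56, 56, 60, 62, 60, 53, 46, 58, 70, 71, 66, 71, 69, 73]), (420, [185, 184, 183, 182, 184, 180, 173, 169, 185, 189, 188, 186, 190, 185, 188, 191, 188, 188, 191, 186, 187, 188, 178, 152, 94, 62, 57, 59, 57, 57, 55, 53, 52, 51, 63, 67, 73, 73, 72, 70])]
[[67, 40, 18], [32, 24, 22], [20, 8, 7], [25, 19, 14], [27, 14, 15], [38, 31, 30], [38, 31, 32], [37, 31, 27], [38, 32, 26], [27, 28, 28], [34, 26, 62], [3, 6, 112], [0, 5, 114], [0, 1, 112], [0, 3, 111], [0, 1, 133], [0, 10, 188], [0, 8, 193], [7, 19, 195], [5, 16, 196], [12, 20, 195], [0, 12, 194], [0, 6, 167], [4, 1, 48], [22, 18, 22], [27, 25, 29], [26, 24, 23], [20, 18, 20], [27, 28, 33], [29, 30, 29]]
fL [0.5556 0.1344] [45.1 69.9]
fR [ 0.6098 -0.0582] [  45.4 -130.2]
stop in top [ 0.5866 -0.008 ] [ 36.6 -75.7]
stop in bot [ 0.5188 -0.0264] [-33.7 -75.1]
orange [ 0.3952 -0.0898] [-169.8 -102.9]
p5 BL [0.4388 0.1281] [-69.1  95.2]
p5 BR [ 0.4842 -0.0141] [-63.6 -54. ]
p5TL [0.5242 0.1564] [20.7 99.5]
p5TR [0.5715 0.0157] [ 28.5 -48.7]
```

The fence fits the frame to 0.5 mm, giving O=(.531,.055), yaw 15.6° and a stop face at y≈-81. Now I'll lower and push towards the fence.

{"op": "step_arm", "data": {
  "steps": [
    {"dx": 0.04,"dy": 0,"dz": 1,"rx": 0,"ry": 0,"rz": 0.17,"claw": 0.4},
    {"dx": 0,"dy": 0,"dz": 1,"rx": 0,"ry": 0,"rz": 0,"claw": 0.4},
    {"dx": 0,"dy": 0,"dz": 1,"rx": 0,"ry": 0,"rz": 0,"claw": 0.4},
    {"dx": 0,"dy": 0,"dz": 1,"rx": 0,"ry": 0,"rz": 0,"claw": 0.4},
    {"dx": 0,"dy": 0,"dz": 1,"rx": 0,"ry": 0,"rz": 0,"claw": 0.4},
    {"dx": 0,"dy": 0,"dz": 1,"rx": 0,"ry": 0,"rz": 0,"claw": 0.4},
    {"dx": 0,"dy": 0,"dz": 1,"rx": 0,"ry": 0,"rz": 0,"claw": 0.4},
    {"dx": 0,"dy": 0,"dz": 0.8,"rx": 0,"ry": 0,"rz": 0,"claw": 0.4},
    {"dx": 0,"dy": 0,"dz": 0.4,"rx": 0,"ry": 0,"rz": 0,"claw": 0.4},
    {"dx": 0,"dy": 0,"dz": 0.07,"rx": 0,"ry": 0,"rz": 0,"claw": 0.4},
    {"dx": 0,"dy": 0,"dz": 0,"rx": 0,"ry": 0,"rz": 0,"claw": 0.4},
    {"dx": 0,"dy": 0,"dz": 0,"rx": 0,"ry": 0,"rz": 0,"claw": 0.4}
  ]
}}

```text
time_s: 3.6
position: [0.4215, 0.053, 0.0333]
tcp_rot: [180.0, -0.0, 15.4]
contact_force: [-0.4, 0.7, 0.4]
opening: 0.7
```

{"op": "step_arm", "data": {
  "steps": [
    {"dx": 0.16,"dy": 0,"dz": 0,"rx": 0,"ry": 0,"rz": 0,"claw": 0.4},
    {"dx": 0.16,"dy": 0,"dz": 0,"rx": 0,"ry": 0,"rz": 0,"claw": 0.4},
    {"dx": 0.16,"dy": 0,"dz": 0,"rx": 0,"ry": 0,"rz": 0,"claw": 0.4},
    {"dx": 0.16,"dy": 0,"dz": 0,"rx": 0,"ry": 0,"rz": 0,"claw": 0.4},
    {"dx": 0.16,"dy": 0,"dz": 0,"rx": 0,"ry": 0,"rz": 0,"claw": 0.4},
    {"dx": 0.16,"dy": 0,"dz": 0,"rx": 0,"ry": 0,"rz": 0,"claw": 0.4},
    {"dx": 0.16,"dy": 0,"dz": 0,"rx": 0,"ry": 0,"rz": 0,"claw": 0.4},
    {"dx": 0.16,"dy": 0,"dz": 0,"rx": 0,"ry": 0,"rz": 0,"claw": 0.4}
  ]
}}

```text
time_s: 4.27
position: [0.4521, 0.062, 0.0328]
tcp_rot: [-180.0, 0.0, 15.4]
contact_force: [-2.6, -1.5, 1.4]
opening: 0.703
```

```bash
cat >> h.py <<'E'
def jig():
    s=manip.state();a=np.radians(15.6);r=np.array([[np.cos(a),np.sin(a)],[-np.sin(a),np.cos(a)]])
    print("jig mm",(r@(s["position"][:2]-[.531,.055])*1e3).round(1),"z",s["position"][2].round(4),"rot",s["tcp_rot"].round(2),"Fjig",(r@s["contact_force"][:2]).round(1),"Fz",s["contact_force"][2].round(1),"t",round(s["time_s"],2))
E
python3 -c "
from h import *
jig()"
```

```text
jig mm [-74.1  28. ] z 0.0328 rot [-1.800e+02  4.000e-02  1.543e+01] Fjig [-2.9 -0.8] Fz 1.4 t 4.27
```

{"op": "step_arm", "data": {
  "steps": [
    {"dx": 0.12,"dy": 0,"dz": 0,"rx": 0,"ry": 0,"rz": -0.17,"claw": 0.4},
    {"dx": 0.12,"dy": 0,"dz": 0,"rx": 0,"ry": 0,"rz": 0,"claw": 0.4},
    {"dx": 0.12,"dy": 0,"dz": 0,"rx": 0,"ry": 0,"rz": 0,"claw": 0.4},
    {"dx": 0.08,"dy": 0,"dz": 0,"rx": 0,"ry": 0,"rz": 0,"claw": 0.4},
    {"dx": 0.08,"dy": 0,"dz": 0,"rx": 0,"ry": 0,"rz": 0,"claw": 0.4},
    {"dx": 0.04,"dy": 0,"dz": 0,"rx": 0,"ry": 0,"rz": 0,"claw": 0.4},
    {"dx": 0.04,"dy": 0,"dz": 0,"rx": 0,"ry": 0,"rz": 0,"claw": 0.4}
  ]
}}

```text
time_s: 4.85
position: [0.4659, 0.0659, 0.0328]
tcp_rot: [-180.0, 0.1, 15.6]
contact_force: [-5.6, -1.0, 3.9]
opening: 0.698
```

```bash
python3 -c "
from h import *
jig()"
```

```text
jig mm [-59.8  28. ] z 0.0328 rot [-1.7998e+02  8.0000e-02  1.5590e+01] Fjig [-5.6  0.5] Fz 3.9 t 4.85
```

{"op": "step_arm", "data": {
  "steps": [
    {"dx": 0.04,"dy": 0,"dz": 0,"rx": 0,"ry": 0,"rz": 0,"claw": 0.4},
    {"dx": 0.04,"dy": 0,"dz": 0,"rx": 0,"ry": 0,"rz": 0,"claw": 0.4},
    {"dx": 0.04,"dy": 0,"dz": 0,"rx": 0,"ry": 0,"rz": 0,"claw": 0.4}
  ]
}}

```text
time_s: 5.1
position: [0.4686, 0.0666, 0.0328]
tcp_rot: [-180.0, 0.1, 15.6]
contact_force: [-6.1, -2.5, 3.1]
opening: 0.698
```

{"op": "step_arm", "data": {
  "steps": [
    {"dx": 0.04,"dy": 0,"dz": 0,"rx": 0,"ry": 0,"rz": 0,"claw": 0.4}
  ]
}}

```text
time_s: 5.18
position: [0.4695, 0.0669, 0.0328]
tcp_rot: [-180.0, 0.1, 15.6]
contact_force: [-6.5, -2.7, 4.1]
opening: 0.699
```

```bash
python3 -c "
from h import *
jig()"
```

```text
jig mm [-56.  28.] z 0.0328 rot [-1.7998e+02  1.1000e-01  1.5590e+01] Fjig [-7.  -0.9] Fz 4.1 t 5.18
```

{"op": "step_arm", "data": {
  "steps": [
    {"dx": 0.04,"dy": 0,"dz": 0,"rx": 0,"ry": 0,"rz": 0,"claw": 0.4}
  ]
}}

```text
time_s: 5.27
position: [0.4703, 0.0671, 0.0328]
tcp_rot: [-180.0, 0.1, 15.6]
contact_force: [-7.0, -2.3, 4.3]
opening: 0.698
```

{"op": "step_arm", "data": {
  "steps": [
    {"dx": 0.03,"dy": 0,"dz": 0,"rx": 0,"ry": 0,"rz": 0,"claw": 0.4}
  ]
}}

```text
time_s: 5.35
position: [0.4705, 0.0673, 0.0327]
tcp_rot: [-180.0, 0.2, 15.6]
contact_force: [-10.9, -6.3, 7.0]
opening: 0.702
```

```bash
python3 -c "
from h import *
jig()"
```

```text
jig mm [-55.   28.1] z 0.0327 rot [-179.96    0.21   15.6 ] Fjig [-12.2  -3.1] Fz 7.0 t 5.35
```

{"op": "step_arm", "data": {
  "steps": [
    {"dx": 0.03,"dy": 0,"dz": 0,"rx": 0,"ry": 0,"rz": 0,"claw": 0.4},
    {"dx": 0,"dy": 0,"dz": 0,"rx": 0,"ry": 0,"rz": 0,"claw": 0.4}
  ]
}}

```text
time_s: 5.52
position: [0.4705, 0.0673, 0.0327]
tcp_rot: [-179.9, 0.3, 15.6]
contact_force: [-11.8, -5.8, 6.4]
opening: 0.698
```

```bash
python3 -c "
from h import *
jig()"
```

```text
jig mm [-55.   28.1] z 0.0327 rot [-179.94    0.3    15.6 ] Fjig [-12.9  -2.4] Fz 6.4 t 5.52
```

{"op": "step_arm", "data": {
  "steps": [
    {"dx": -0.4,"dy": 0,"dz": 0,"rx": 0,"ry": 0,"rz": 0,"claw": 0.4},
    {"dx": -0.2,"dy": 0,"dz": -1,"rx": 0,"ry": 0,"rz": 0,"claw": 0.4},
    {"dx": 0,"dy": 0,"dz": -1,"rx": 0,"ry": 0,"rz": 0,"claw": 0},
    {"dx": 0,"dy": 0,"dz": -1,"rx": 0,"ry": 0,"rz": 0,"claw": 0},
    {"dx": 0.4,"dy": -0.7,"dz": -1,"rx": 0,"ry": 0,"rz": 0,"claw": 0},
    {"dx": 0.4,"dy": -0.7,"dz": -1,"rx": 0,"ry": 0,"rz": 0,"claw": 0},
    {"dx": 0.4,"dy": -0.7,"dz": -1,"rx": 0,"ry": 0,"rz": 0,"claw": 0},
    {"dx": 0.4,"dy": -0.7,"dz": 0,"rx": 0,"ry": 0,"rz": 0,"claw": 0},
    {"dx": 0.4,"dy": -0.7,"dz": 0,"rx": 0,"ry": 0,"rz": 0,"claw": 0},
    {"dx": 0.4,"dy": -0.7,"dz": 0,"rx": 0,"ry": 0,"rz": 0,"claw": 0},
    {"dx": 0.4,"dy": -0.68,"dz": 0,"rx": 0,"ry": 0,"rz": 0,"claw": 0}
  ]
}}

```text
time_s: 6.43
position: [0.4933, 0.2011, 0.1832]
tcp_rot: [180.0, -0.1, 15.6]
contact_force: [0.5, -0.8, 0.5]
opening: 0.503
```

{"op": "step_arm", "data": {
  "steps": [
    {"dx": 0,"dy": 0,"dz": 0,"rx": 0,"ry": 0,"rz": -6.93,"claw": 0},
    {"dx": 0,"dy": 0,"dz": 0,"rx": 0,"ry": 0,"rz": -6.93,"claw": 0},
    {"dx": 0,"dy": 0,"dz": 0,"rx": 0,"ry": 0,"rz": -6.93,"claw": 0},
    {"dx": 0,"dy": 0,"dz": 0,"rx": 0,"ry": 0,"rz": -6.93,"claw": 0},
    {"dx": 0,"dy": 0,"dz": 0,"rx": 0,"ry": 0,"rz": -6.93,"claw": 0},
    {"dx": 0,"dy": 0,"dz": 0,"rx": 0,"ry": 0,"rz": -6.93,"claw": 0},
    {"dx": 0,"dy": 0,"dz": 0,"rx": 0,"ry": 0,"rz": -6.93,"claw": 0},
    {"dx": 0,"dy": 0,"dz": 0,"rx": 0,"ry": 0,"rz": -6.93,"claw": 0},
    {"dx": 0,"dy": 0,"dz": 0,"rx": 0,"ry": 0,"rz": -6.93,"claw": 0},
    {"dx": 0,"dy": 0,"dz": 0,"rx": 0,"ry": 0,"rz": -6.93,"claw": 0},
    {"dx": 0,"dy": 0,"dz": 0,"rx": 0,"ry": 0,"rz": -6.93,"claw": 0},
    {"dx": 0,"dy": 0,"dz": 0,"rx": 0,"ry": 0,"rz": -6.93,"claw": 0},
    {"dx": 0,"dy": 0,"dz": 0,"rx": 0,"ry": 0,"rz": -6.84,"claw": 0},
    {"dx": 0,"dy": 0,"dz": 0,"rx": 0,"ry": 0,"rz": 0,"claw": 0}
  ]
}}

```text
time_s: 7.6
position: [0.4932, 0.2, 0.1829]
tcp_rot: [179.9, 0.0, 105.9]
contact_force: [-1.6, 0.1, -0.3]
opening: 0.499
```

```bash
python3 - <<'E'
from h import *
jig()
c=manip.camera("wrist");cv2.imwrite("pics/w3.png",c["frame"]);np.savez("pics/w3.npz",**c)
E
```

```text
jig mm [  2.5 149.8] z 0.1829 rot [1.7992e+02 1.0000e-02 1.0592e+02] Fjig [-1.5  0.5] Fz -0.3 t 7.6
```

View pics/w3.png

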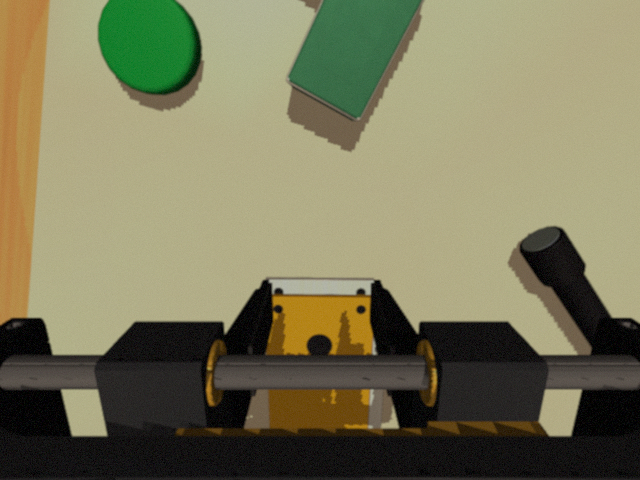

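The wrist view shows the plates' +y edges, silver at row 280 and gold at row 295, between the fingers. The tin is at (355,50) and the puck at (150,45). I'll check the edge positions.

```bash
python3 - <<'E'
from h import *
c=dict(np.load("pics/w3.npz"))
a=np.radians(15.6);r=np.array([[np.cos(a),np.sin(a)],[-np.sin(a),np.cos(a)]])
for q,z in(((268,279),.038),((375,279),.038),((274,296),.044),((371,296),.044)):print((r@(w(c,q,z)[:2]-[.531,.055])*1e3).round(1))
for q in((289,82),(356,120)):
  P=w(c,q,.04);print("tin near corners",P.round(4))
E
```

```text
[-41.6 110.8]
[ 46.5 111.2]
[-36.4  98.4]
[42.9 98.7]
tin near corners [0.4404 0.3008 0.04  ]
tin near corners [0.4933 0.2893 0.04  ]
```

{"op": "step_arm", "data": {
  "steps": [
    {"dx": 0,"dy": -0.1,"dz": 1,"rx": 0,"ry": 0,"rz": 0.25,"claw": 0},
    {"dx": 0,"dy": 0,"dz": 1,"rx": 0,"ry": 0,"rz": 0,"claw": 0},
    {"dx": 0,"dy": 0,"dz": 1,"rx": 0,"ry": 0,"rz": 0,"claw": 0},
    {"dx": 0,"dy": 0,"dz": 1,"rx": 0,"ry": 0,"rz": 0,"claw": 0},
    {"dx": 0,"dy": 0,"dz": 1,"rx": 0,"ry": 0,"rz": 0,"claw": 0},
    {"dx": 0,"dy": 0,"dz": 0.6,"rx": 0,"ry": 0,"rz": 0,"claw": 0},
    {"dx": 0,"dy": 0,"dz": 0.4,"rx": 0,"ry": 0,"rz": 0,"claw": 0},
    {"dx": -0.2,"dy": 0,"dz": 0,"rx": 0,"ry": 0,"rz": 0,"claw": 0},
    {"dx": -0.2,"dy": 0,"dz": 0,"rx": 0,"ry": 0,"rz": 0,"claw": 0},
    {"dx": -0.2,"dy": 0,"dz": 0,"rx": 0,"ry": 0,"rz": 0,"claw": 0},
    {"dx": -0.2,"dy": 0,"dz": 0,"rx": 0,"ry": 0,"rz": 0,"claw": 0},
    {"dx": -0.2,"dy": 0,"dz": 0,"rx": 0,"ry": 0,"rz": 0,"claw": 0},
    {"dx": -0.16,"dy": 0,"dz": 0,"rx": 0,"ry": 0,"rz": 0,"claw": 0},
    {"dx": -0.16,"dy": 0,"dz": 0,"rx": 0,"ry": 0,"rz": 0,"claw": 0},
    {"dx": -0.16,"dy": 0,"dz": 0,"rx": 0,"ry": 0,"rz": 0,"claw": 0},
    {"dx": -0.16,"dy": 0,"dz": 0,"rx": 0,"ry": 0,"rz": 0,"claw": 0}
  ]
}}

```text
time_s: 8.98
position: [0.5015, 0.1594, 0.033]
tcp_rot: [180.0, 0.0, 105.3]
contact_force: [-0.6, 3.4, 1.7]
opening: 0.498
```

```bash
python3 -c "
from h import *
jig()"
```

```text
jig mm [ -0.3 108.5] z 0.033 rot [179.98   0.   105.34] Fjig [0.3 3.5] Fz 1.7 t 8.98
```

{"op": "step_arm", "data": {
  "steps": [
    {"dx": -0.12,"dy": 0,"dz": 0,"rx": 0,"ry": 0,"rz": -0.25,"claw": 0},
    {"dx": -0.12,"dy": 0,"dz": 0,"rx": 0,"ry": 0,"rz": 0,"claw": 0},
    {"dx": -0.12,"dy": 0,"dz": 0,"rx": 0,"ry": 0,"rz": 0,"claw": 0},
    {"dx": -0.12,"dy": 0,"dz": 0,"rx": 0,"ry": 0,"rz": 0,"claw": 0},
    {"dx": -0.12,"dy": 0,"dz": 0,"rx": 0,"ry": 0,"rz": 0,"claw": 0},
    {"dx": -0.08,"dy": 0,"dz": 0,"rx": 0,"ry": 0,"rz": 0,"claw": 0},
    {"dx": -0.04,"dy": 0,"dz": 0,"rx": 0,"ry": 0,"rz": 0,"claw": 0}
  ]
}}

```text
time_s: 9.57
position: [0.5062, 0.1421, 0.0328]
tcp_rot: [-180.0, 0.0, 105.6]
contact_force: [-0.5, 3.3, 1.9]
opening: 0.5
```

{"op": "step_arm", "data": {
  "steps": [
    {"dx": -0.04,"dy": 0,"dz": 0,"rx": 0,"ry": 0,"rz": 0,"claw": 0},
    {"dx": -0.04,"dy": 0,"dz": 0,"rx": 0,"ry": 0,"rz": 0,"claw": 0}
  ]
}}

```text
time_s: 9.73
position: [0.5067, 0.1404, 0.0328]
tcp_rot: [-180.0, 0.0, 105.6]
contact_force: [-1.0, 2.7, 2.3]
opening: 0.503
```

```bash
python3 -c "
from h import *
jig()"
```

```text
jig mm [-0.4 88.8] z 0.0328 rot [-180.     0.   105.6] Fjig [-0.3  2.8] Fz 2.3 t 9.73
```

{"op": "step_arm", "data": {
  "steps": [
    {"dx": -0.06,"dy": 0,"dz": 0,"rx": 0,"ry": 0,"rz": 0,"claw": 0},
    {"dx": -0.06,"dy": 0,"dz": 0,"rx": 0,"ry": 0,"rz": 0,"claw": 0},
    {"dx": -0.06,"dy": 0,"dz": 0,"rx": 0,"ry": 0,"rz": 0,"claw": 0},
    {"dx": -0.04,"dy": 0,"dz": 0,"rx": 0,"ry": 0,"rz": 0,"claw": 0}
  ]
}}

```text
time_s: 10.07
position: [0.5082, 0.135, 0.0328]
tcp_rot: [-180.0, 0.0, 105.6]
contact_force: [-1.2, 3.1, 1.5]
opening: 0.502
```

{"op": "step_arm", "data": {
  "steps": [
    {"dx": -0.04,"dy": 0,"dz": 0,"rx": 0,"ry": 0,"rz": 0,"claw": 0},
    {"dx": -0.03,"dy": 0,"dz": 0,"rx": 0,"ry": 0,"rz": 0,"claw": 0}
  ]
}}

```text
time_s: 10.23
position: [0.5085, 0.1336, 0.0328]
tcp_rot: [-180.0, -0.0, 105.6]
contact_force: [-1.0, 6.8, 2.7]
opening: 0.5
```

```bash
python3 -c "
from h import *
jig()"
```

```text
jig mm [-0.5 81.7] z 0.0328 rot [-1.7999e+02 -1.0000e-02  1.0559e+02] Fjig [0.8 6.9] Fz 2.7 t 10.23
```

{"op": "step_arm", "data": {
  "steps": [
    {"dx": -0.02,"dy": 0,"dz": 0,"rx": 0,"ry": 0,"rz": 0,"claw": 0}
  ]
}}

```text
time_s: 10.32
position: [0.5086, 0.1332, 0.0328]
tcp_rot: [-180.0, -0.0, 105.6]
contact_force: [-2.1, 7.8, 1.9]
opening: 0.505
```

```bash
python3 -c "
from h import *
jig()"
```

```text
jig mm [-0.5 81.3] z 0.0328 rot [-1.7999e+02 -1.0000e-02  1.0559e+02] Fjig [0.  8.1] Fz 1.9 t 10.32
```

{"op": "step_arm", "data": {
  "steps": [
    {"dx": -0.02,"dy": 0,"dz": 0,"rx": 0,"ry": 0,"rz": 0,"claw": 0}
  ]
}}

```text
time_s: 10.4
position: [0.5086, 0.1329, 0.0328]
tcp_rot: [-180.0, -0.0, 105.6]
contact_force: [-3.5, 13.1, 3.2]
opening: 0.5
```

{"op": "step_arm", "data": {
  "steps": [
    {"dx": -0.02,"dy": 0,"dz": 0,"rx": 0,"ry": 0,"rz": 0,"claw": 0}
  ]
}}

```text
time_s: 10.48
position: [0.5086, 0.1328, 0.0328]
tcp_rot: [-180.0, -0.1, 105.6]
contact_force: [-4.4, 18.5, 3.7]
opening: 0.497
```

```bash
python3 -c "
from h import *
jig()"
```

```text
jig mm [-0.6 81. ] z 0.0328 rot [-1.7997e+02 -5.0000e-02  1.0558e+02] Fjig [ 0.7 19. ] Fz 3.7 t 10.48
```

{"op": "step_arm", "data": {
  "steps": [
    {"dx": 0.3,"dy": 0,"dz": 0,"rx": 0,"ry": 0,"rz": 0,"claw": 0},
    {"dx": 0.4,"dy": 0,"dz": -0.4,"rx": 0,"ry": 0,"rz": 0,"claw": 0},
    {"dx": 0.8,"dy": 0,"dz": -1,"rx": 0,"ry": 0,"rz": 0,"claw": 0},
    {"dx": 0.8,"dy": 0,"dz": -1,"rx": 0,"ry": 0,"rz": 0,"claw": 0},
    {"dx": 0.8,"dy": 0,"dz": -1,"rx": 0,"ry": 0,"rz": 0,"claw": 0},
    {"dx": 0.8,"dy": 0,"dz": -1,"rx": 0,"ry": 0,"rz": 0,"claw": 0},
    {"dx": 0.8,"dy": 0,"dz": -1,"rx": 0,"ry": 0,"rz": 0,"claw": 1},
    {"dx": 0,"dy": 0,"dz": 0,"rx": 0,"ry": 0,"rz": 0,"claw": 1},
    {"dx": 0,"dy": 0,"dz": 0,"rx": 0,"ry": 0,"rz": 0,"claw": 1}
  ]
}}

```text
time_s: 11.23
position: [0.4773, 0.2462, 0.1695]
tcp_rot: [179.8, 0.0, 105.7]
contact_force: [0.3, -0.5, -0.8]
opening: 0.658
```

```bash
python3 - <<'E'
from h import *
jig()
c=manip.camera("wrist");np.savez("pics/w4.npz",**c)
t=manip.camera("top");np.savez("pics/t4.npz",**t)
A=cv2.resize(c["frame"][230:440,220:420],None,fx=2.8,fy=2.8)
B=cv2.resize(t["frame"][200:310,290:410],(640,588))
cv2.imwrite("pics/w4.png",c["frame"]);cv2.imwrite("pics/t4.png",cv2.resize(t["frame"][205:305,295:405],None,fx=6,fy=6,interpolation=cv2.INTER_CUBIC))
E
```

```text
jig mm [ -0.3 198.6] z 0.1695 rot [1.7983e+02 1.0000e-02 1.0571e+02] Fjig [ 0.2 -0.6] Fz -0.8 t 11.23
```

View pics/w4.png

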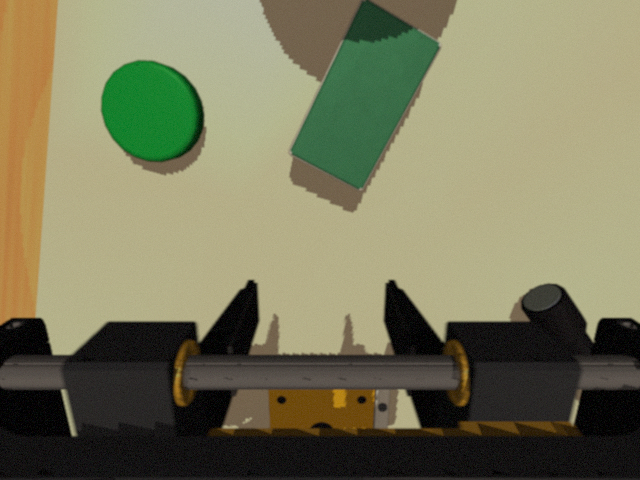

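The full tin is in view with corners (365,0), (440,43), (360,190) and (291,153). The stack is mostly hidden behind the gripper, so I'll check the top camera.

View pics/t4.png

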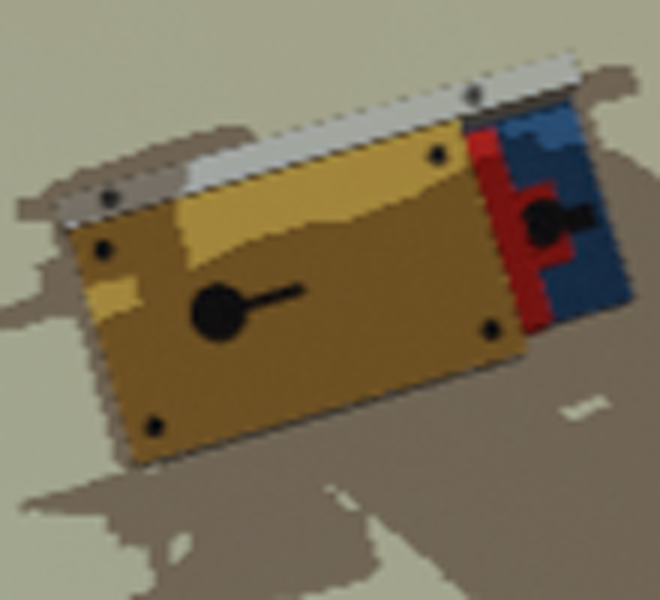

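```bash
python3 - <<'E'
from h import *
c=dict(np.load("pics/w4.npz"))
P=np.array([w(c,q,.04)[:2] for q in((365,1),(440,43),(360,190),(291,153))])
print(P.round(4).tolist(),"ctr",P.mean(0).round(4),"sides",np.linalg.norm(P-np.roll(P,-1,0),axis=1).round(4))
d=P[0]-P[3]+P[1]-P[2];print("long dir deg",np.degrees(np.arctan2(d[1],d[0])))
plan([*P.mean(0),.1],np.degrees(np.arctan2(d[1],d[0])))
E
```

```text
[[0.4611, 0.4055], [0.5155, 0.3958], [0.494, 0.2897], [0.4393, 0.3016]] ctr [0.4775 0.3481] sides [0.0553 0.1083 0.056  0.1062]
long dir deg 78.34994211935532
at [0.4771 0.2449 0.1675] [-1.7996e+02  2.0000e-02  1.0562e+02] F [ 0.6 -0.5 -0.8] t 11.33 open 0.74
units [3.97 1.13 2.7 ] rz 27.27
```

In the top view the top plate lies along the fence and against the stop, and no lower plate sticks out. A second light push on the fence side will seat any lower plate that the y push moved.

{"op": "step_arm", "data": {
  "steps": [
    {"dx": -0.9,"dy": -0.33,"dz": 0,"rx": 0,"ry": 0,"rz": 0,"claw": 0.4},
    {"dx": -0.9,"dy": -0.33,"dz": 0,"rx": 0,"ry": 0,"rz": 0,"claw": 0.4},
    {"dx": -0.9,"dy": -0.33,"dz": 0,"rx": 0,"ry": 0,"rz": 0,"claw": 0.4},
    {"dx": -0.9,"dy": -0.33,"dz": 0,"rx": 0,"ry": 0,"rz": 0,"claw": 0.4},
    {"dx": -0.9,"dy": -0.33,"dz": 0,"rx": 0,"ry": 0,"rz": 0,"claw": 0.4},
    {"dx": -0.9,"dy": -0.33,"dz": 0,"rx": 0,"ry": 0,"rz": 0,"claw": 0.4},
    {"dx": -0.9,"dy": -0.33,"dz": 0,"rx": 0,"ry": 0,"rz": 0,"claw": 0.4},
    {"dx": -0.9,"dy": -0.33,"dz": 0,"rx": 0,"ry": 0,"rz": 0,"claw": 0.4},
    {"dx": -0.9,"dy": -0.33,"dz": 0,"rx": 0,"ry": 0,"rz": 0,"claw": 0.4}
  ]
}}

```text
time_s: 12.08
position: [0.4596, 0.0283, 0.1669]
tcp_rot: [-179.9, -0.0, 105.5]
contact_force: [-0.2, 0.1, 0.3]
opening: 0.703
```

{"op": "step_arm", "data": {
  "steps": [
    {"dx": 0,"dy": 0,"dz": 0,"rx": 0,"ry": 0,"rz": 6.92,"claw": 0.4},
    {"dx": 0,"dy": 0,"dz": 0,"rx": 0,"ry": 0,"rz": 6.92,"claw": 0.4},
    {"dx": 0,"dy": 0,"dz": 0,"rx": 0,"ry": 0,"rz": 6.92,"claw": 0.4},
    {"dx": 0,"dy": 0,"dz": 0,"rx": 0,"ry": 0,"rz": 6.92,"claw": 0.4},
    {"dx": 0,"dy": 0,"dz": 0,"rx": 0,"ry": 0,"rz": 6.92,"claw": 0.4},
    {"dx": 0,"dy": 0,"dz": 0,"rx": 0,"ry": 0,"rz": 6.92,"claw": 0.4},
    {"dx": 0,"dy": 0,"dz": 0,"rx": 0,"ry": 0,"rz": 6.92,"claw": 0.4},
    {"dx": 0,"dy": 0,"dz": 0,"rx": 0,"ry": 0,"rz": 6.92,"claw": 0.4},
    {"dx": 0,"dy": 0,"dz": 0,"rx": 0,"ry": 0,"rz": 6.92,"claw": 0.4},
    {"dx": 0,"dy": 0,"dz": 0,"rx": 0,"ry": 0,"rz": 6.92,"claw": 0.4},
    {"dx": 0,"dy": 0,"dz": 0,"rx": 0,"ry": 0,"rz": 6.92,"claw": 0.4},
    {"dx": 0,"dy": 0,"dz": 0,"rx": 0,"ry": 0,"rz": 6.92,"claw": 0.4},
    {"dx": 0,"dy": 0,"dz": 0,"rx": 0,"ry": 0,"rz": 6.92,"claw": 0.4},
    {"dx": 0,"dy": 0,"dz": 0,"rx": 0,"ry": 0,"rz": 0,"claw": 0.4},
    {"dx": 0,"dy": 0,"dz": 0,"rx": 0,"ry": 0,"rz": 0,"claw": 0.4}
  ]
}}

```text
time_s: 13.33
position: [0.46, 0.0297, 0.1671]
tcp_rot: [-180.0, 0.1, 15.8]
contact_force: [0.7, 0.3, -1.1]
opening: 0.697
```

```bash
python3 - <<'E'
from h import *
jig()
c=manip.camera("wrist");cv2.imwrite("pics/w5.png",c["frame"]);np.savez("pics/w5.npz",**c)
E
```

```text
jig mm [-75.2  -5.3] z 0.1671 rot [-1.7998e+02  1.0000e-01  1.5810e+01] Fjig [0.7 0.1] Fz -1.1 t 13.33
```

View pics/w5.png

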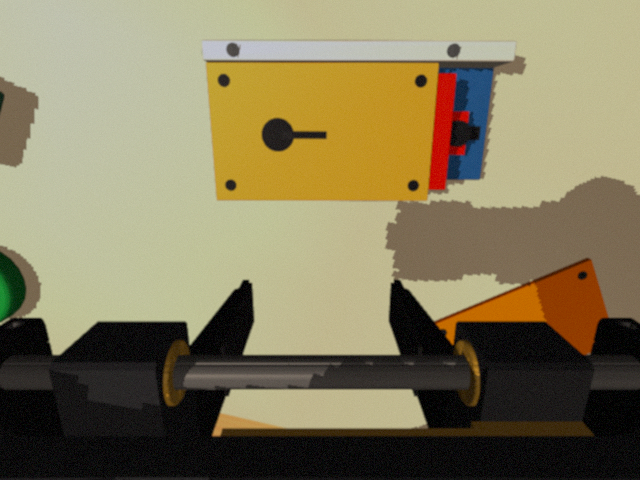

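The top plate is flush with the fence at row 62 and with the red stop at column 435, and no lower edges stick out on the near side. I'll make the light confirming push now.

{"op": "step_arm", "data": {
  "steps": [
    {"dx": 0,"dy": 0,"dz": 1,"rx": 0,"ry": 0,"rz": 0.2,"claw": 0.4},
    {"dx": 0,"dy": 0,"dz": 1,"rx": 0,"ry": 0,"rz": 0,"claw": 0.4},
    {"dx": 0,"dy": 0,"dz": 1,"rx": 0,"ry": 0,"rz": 0,"claw": 0.4},
    {"dx": 0,"dy": 0,"dz": 1,"rx": 0,"ry": 0,"rz": 0,"claw": 0.4},
    {"dx": 0,"dy": 0,"dz": 0.9,"rx": 0,"ry": 0,"rz": 0,"claw": 0.4},
    {"dx": 0,"dy": 0,"dz": 0.46,"rx": 0,"ry": 0,"rz": 0,"claw": 0.4},
    {"dx": 0.15,"dy": 0,"dz": 0,"rx": 0,"ry": 0,"rz": 0,"claw": 0.4},
    {"dx": 0.15,"dy": 0,"dz": 0,"rx": 0,"ry": 0,"rz": 0,"claw": 0.4},
    {"dx": 0.15,"dy": 0,"dz": 0,"rx": 0,"ry": 0,"rz": 0,"claw": 0.4},
    {"dx": 0.1,"dy": 0,"dz": 0,"rx": 0,"ry": 0,"rz": 0,"claw": 0.4},
    {"dx": 0.06,"dy": 0,"dz": 0,"rx": 0,"ry": 0,"rz": 0,"claw": 0.4},
    {"dx": 0.04,"dy": 0,"dz": 0,"rx": 0,"ry": 0,"rz": 0,"claw": 0.4},
    {"dx": 0.04,"dy": 0,"dz": 0,"rx": 0,"ry": 0,"rz": 0,"claw": 0.4}
  ]
}}

```text
time_s: 14.47
position: [0.4773, 0.0348, 0.0343]
tcp_rot: [180.0, -0.0, 15.5]
contact_force: [-1.2, -0.4, 0.6]
opening: 0.698
```

```bash
python3 -c "
from h import *
jig()"
```

```text
jig mm [-57.2  -5. ] z 0.0343 rot [ 1.7998e+02 -4.0000e-02  1.5460e+01] Fjig [-1.3 -0. ] Fz 0.6 t 14.47
```

{"op": "step_arm", "data": {
  "steps": [
    {"dx": 0.04,"dy": 0,"dz": 0,"rx": 0,"ry": 0,"rz": -0.13,"claw": 0.4},
    {"dx": 0.04,"dy": 0,"dz": 0,"rx": 0,"ry": 0,"rz": 0,"claw": 0.4}
  ]
}}

```text
time_s: 14.63
position: [0.4789, 0.0353, 0.034]
tcp_rot: [180.0, 0.0, 15.6]
contact_force: [-1.5, -1.1, 0.7]
opening: 0.7
```

{"op": "step_arm", "data": {
  "steps": [
    {"dx": 0.03,"dy": 0,"dz": 0,"rx": 0,"ry": 0,"rz": 0,"claw": 0.4}
  ]
}}

```text
time_s: 14.72
position: [0.4792, 0.0355, 0.0339]
tcp_rot: [-180.0, 0.1, 15.6]
contact_force: [-5.0, -2.7, 2.6]
opening: 0.702
```

```bash
python3 -c "
from h import *
jig()"
```

```text
jig mm [-55.1  -4.8] z 0.0339 rot [-1.7999e+02  6.0000e-02  1.5580e+01] Fjig [-5.6 -1.2] Fz 2.6 t 14.72
```

{"op": "step_arm", "data": {
  "steps": [
    {"dx": 0.04,"dy": 0,"dz": 0,"rx": 0,"ry": 0,"rz": 0,"claw": 0.4},
    {"dx": 0,"dy": 0,"dz": 0,"rx": 0,"ry": 0,"rz": 0,"claw": 0.4}
  ]
}}

```text
time_s: 14.88
position: [0.4793, 0.0357, 0.0337]
tcp_rot: [-180.0, 0.2, 15.6]
contact_force: [-5.6, -2.0, 3.6]
opening: 0.702
```

```bash
python3 -c "
from h import *
jig()"
```

```text
jig mm [-55.   -4.7] z 0.0337 rot [-179.95    0.19   15.58] Fjig [-6.  -0.4] Fz 3.6 t 14.88
```

{"op": "step_arm", "data": {
  "steps": [
    {"dx": -0.5,"dy": 0,"dz": 0,"rx": 0,"ry": 0,"rz": 0,"claw": 0.4},
    {"dx": 0,"dy": 0,"dz": -1,"rx": 0,"ry": 0,"rz": 0,"claw": 0.4},
    {"dx": 0,"dy": 0,"dz": -1,"rx": 0,"ry": 0,"rz": 0,"claw": 0.4},
    {"dx": 0,"dy": 0,"dz": -1,"rx": 0,"ry": 0,"rz": 0,"claw": 0.4},
    {"dx": 0,"dy": 0,"dz": -1,"rx": 0,"ry": 0,"rz": 0,"claw": 1},
    {"dx": 0.29,"dy": -0.93,"dz": -0.7,"rx": 0,"ry": 0,"rz": 0,"claw": 1},
    {"dx": 0.29,"dy": -0.93,"dz": 0,"rx": 0,"ry": 0,"rz": 0,"claw": 1},
    {"dx": 0.29,"dy": -0.93,"dz": 0,"rx": 0,"ry": 0,"rz": 0,"claw": 1},
    {"dx": 0.29,"dy": -0.93,"dz": 0,"rx": 0,"ry": 0,"rz": 0,"claw": 1},
    {"dx": 0.29,"dy": -0.93,"dz": 0,"rx": 0,"ry": 0,"rz": 0,"claw": 1},
    {"dx": 0.29,"dy": -0.93,"dz": 0,"rx": 0,"ry": 0,"rz": 0,"claw": 1},
    {"dx": 0.29,"dy": -0.93,"dz": 0,"rx": 0,"ry": 0,"rz": 0,"claw": 1},
    {"dx": 0.29,"dy": -0.93,"dz": 0,"rx": 0,"ry": 0,"rz": 0,"claw": 1},
    {"dx": 0.29,"dy": -0.93,"dz": 0,"rx": 0,"ry": 0,"rz": 0,"claw": 1},
    {"dx": 0.29,"dy": -0.93,"dz": 0,"rx": 0,"ry": 0,"rz": 0,"claw": 1},
    {"dx": 0.29,"dy": -0.93,"dz": 0,"rx": 0,"ry": 0,"rz": 0,"claw": 1},
    {"dx": 0.29,"dy": -0.93,"dz": 0,"rx": 0,"ry": 0,"rz": 0,"claw": 1},
    {"dx": 0.29,"dy": -0.93,"dz": 0,"rx": 0,"ry": 0,"rz": 0,"claw": 1}
  ]
}}

```text
time_s: 16.38
position: [0.4781, 0.3502, 0.1513]
tcp_rot: [180.0, -0.0, 15.6]
contact_force: [0.1, -0.6, -0.0]
opening: 1.0
```

{"op": "step_arm", "data": {
  "steps": [
    {"dx": 0,"dy": 0,"dz": 0,"rx": 0,"ry": 0,"rz": -6.97,"claw": 1},
    {"dx": 0,"dy": 0,"dz": 0,"rx": 0,"ry": 0,"rz": -6.97,"claw": 1},
    {"dx": 0,"dy": 0,"dz": 0,"rx": 0,"ry": 0,"rz": -6.97,"claw": 1},
    {"dx": 0,"dy": 0,"dz": 0,"rx": 0,"ry": 0,"rz": -6.97,"claw": 1},
    {"dx": 0,"dy": 0,"dz": 0,"rx": 0,"ry": 0,"rz": -6.97,"claw": 1},
    {"dx": 0,"dy": 0,"dz": 0,"rx": 0,"ry": 0,"rz": -6.97,"claw": 1},
    {"dx": 0,"dy": 0,"dz": 0,"rx": 0,"ry": 0,"rz": -6.97,"claw": 1},
    {"dx": 0,"dy": 0,"dz": 0,"rx": 0,"ry": 0,"rz": -6.97,"claw": 1},
    {"dx": 0,"dy": 0,"dz": 0,"rx": 0,"ry": 0,"rz": -6.97,"claw": 1},
    {"dx": 0,"dy": 0,"dz": 0,"rx": 0,"ry": 0,"rz": 0,"claw": 1},
    {"dx": 0,"dy": 0,"dz": 0,"rx": 0,"ry": 0,"rz": 0,"claw": 1}
  ]
}}

```text
time_s: 17.3
position: [0.4782, 0.3489, 0.1513]
tcp_rot: [-180.0, 0.0, 78.1]
contact_force: [-0.0, -0.1, -0.2]
opening: 0.999
```

```bash
python3 -c "
from h import *
plan([.4775,.348,.037],78.3)"
```

```text
at [0.4782 0.3489 0.1513] [-1.800e+02  1.000e-02  7.808e+01] F [-0.  -0.1 -0.2] t 17.3 open 1.0
units [-0.04 -0.02  4.57] rz -0.22
```

{"op": "step_arm", "data": {
  "steps": [
    {"dx": -0.04,"dy": 0,"dz": 1,"rx": 0,"ry": 0,"rz": -0.2,"claw": 1},
    {"dx": 0,"dy": 0,"dz": 1,"rx": 0,"ry": 0,"rz": 0,"claw": 1},
    {"dx": 0,"dy": 0,"dz": 1,"rx": 0,"ry": 0,"rz": 0,"claw": 1},
    {"dx": 0,"dy": 0,"dz": 1,"rx": 0,"ry": 0,"rz": 0,"claw": 1},
    {"dx": 0,"dy": 0,"dz": 0.65,"rx": 0,"ry": 0,"rz": 0,"claw": 1},
    {"dx": 0,"dy": 0,"dz": 0,"rx": 0,"ry": 0,"rz": 0,"claw": 1},
    {"dx": 0,"dy": 0,"dz": 0,"rx": 0,"ry": 0,"rz": 0,"claw": 0},
    {"dx": 0,"dy": 0,"dz": 0,"rx": 0,"ry": 0,"rz": 0,"claw": 0},
    {"dx": 0,"dy": 0,"dz": 0,"rx": 0,"ry": 0,"rz": 0,"claw": 0},
    {"dx": 0,"dy": 0,"dz": 0,"rx": 0,"ry": 0,"rz": 0,"claw": -0.5},
    {"dx": 0,"dy": 0,"dz": 0,"rx": 0,"ry": 0,"rz": 0,"claw": -0.5},
    {"dx": 0,"dy": 0,"dz": 0,"rx": 0,"ry": 0,"rz": 0,"claw": -0.5}
  ],
  "newtons": 30
}}

```text
time_s: 18.3
position: [0.4782, 0.348, 0.0357]
tcp_rot: [180.0, -0.0, 78.5]
contact_force: [-9.0, 2.6, 4.2]
opening: 0.639
```

{"op": "step_arm", "data": {
  "steps": [
    {"dx": 0,"dy": 0,"dz": -0.3,"rx": 0,"ry": 0,"rz": 0,"claw": -0.5},
    {"dx": 0,"dy": 0,"dz": -0.8,"rx": 0,"ry": 0,"rz": 0,"claw": -0.5},
    {"dx": 0,"dy": 0,"dz": -0.9,"rx": 0,"ry": 0,"rz": 0,"claw": -0.5},
    {"dx": 0,"dy": 0,"dz": -0.9,"rx": 0,"ry": 0,"rz": 0,"claw": -0.5},
    {"dx": 0,"dy": 0,"dz": -0.6,"rx": 0,"ry": 0,"rz": 0,"claw": -0.5},
    {"dx": 0,"dy": 0,"dz": 0,"rx": 0,"ry": 0,"rz": 0,"claw": -0.5}
  ]
}}

```text
time_s: 18.8
position: [0.4789, 0.3484, 0.1257]
tcp_rot: [179.8, -0.2, 78.5]
contact_force: [0.4, 0.2, -5.2]
opening: 0.633
```

```bash
python3 - <<'E'
from h import *
a=np.radians(15.6);O=np.array([.531,.055])
P=O+np.array([-np.sin(a),np.cos(a)])*(-.004)
print(P);plan([*P,.081],105.6)
c=manip.camera("wrist");np.savez("pics/w6.npz",**c);cv2.imwrite("pics/w6.png",c["frame"])
E
```

```text
[0.53207568 0.05114735]
at [0.4789 0.3484 0.1257] [ 1.7981e+02 -1.6000e-01  7.8500e+01] F [ 0.4  0.2 -5.2] t 18.8 open 0.63
units [-11.23   4.45   1.77] rz -27.1
```

View pics/w6.png

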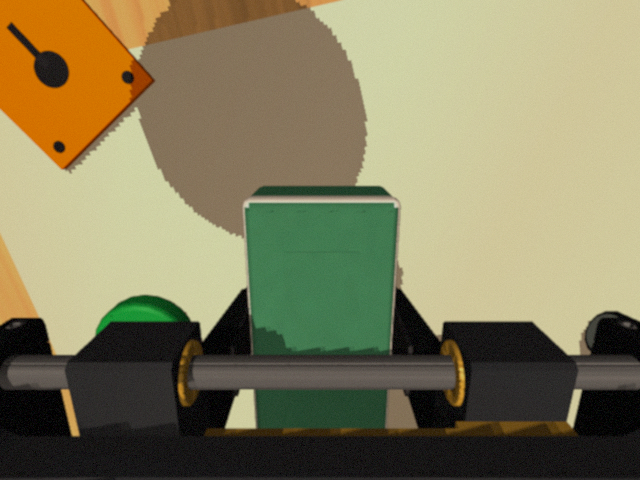

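The tin is held square in the jaws, opening 60 mm, with its far top edge at row 203. I'll measure its offset along the tool x axis.

```bash
python3 - <<'E'
from h import *
c=dict(np.load("pics/w6.npz"));s=manip.state();a=np.radians(78.5)
x=np.array([np.cos(a),np.sin(a)]);y=np.array([np.sin(a),-np.cos(a)])
for q in((247,203),(398,203),(247,198),(398,198)):
    d=w(c,q,.130)[:2]-s["position"][:2];print(q,(d@x*1e3).round(1),(d@y*1e3).round(1))
E
```

```text
(247, 203) 54.6 -28.5
(398, 203) 54.5 28.7
(247, 198) 56.5 -28.4
(398, 198) 56.4 28.6
```

{"op": "step_arm", "data": {
  "steps": [
    {"dx": 0,"dy": 0,"dz": 0,"rx": 0,"ry": 0,"rz": -6.78,"claw": -0.5},
    {"dx": 0,"dy": 0,"dz": 0,"rx": 0,"ry": 0,"rz": -6.78,"claw": -0.5},
    {"dx": 0,"dy": 0,"dz": 0,"rx": 0,"ry": 0,"rz": -6.78,"claw": -0.5},
    {"dx": 0,"dy": 0,"dz": 0,"rx": 0,"ry": 0,"rz": -6.78,"claw": -0.5},
    {"dx": -0.4,"dy": -0.04,"dz": 0,"rx": 0,"ry": 0,"rz": 0,"claw": -0.5},
    {"dx": -0.85,"dy": -0.08,"dz": 0,"rx": 0,"ry": 0,"rz": 0,"claw": -0.5},
    {"dx": -0.85,"dy": -0.08,"dz": 0,"rx": 0,"ry": 0,"rz": 0,"claw": -0.5},
    {"dx": -0.85,"dy": -0.08,"dz": 0,"rx": 0,"ry": 0,"rz": 0,"claw": -0.5},
    {"dx": -0.85,"dy": -0.08,"dz": 0,"rx": 0,"ry": 0,"rz": 0,"claw": -0.5},
    {"dx": -0.85,"dy": -0.08,"dz": 0,"rx": 0,"ry": 0,"rz": 0,"claw": -0.5},
    {"dx": -0.85,"dy": -0.08,"dz": 0,"rx": 0,"ry": 0,"rz": 0,"claw": -0.5},
    {"dx": -0.85,"dy": -0.08,"dz": 0,"rx": 0,"ry": 0,"rz": 0,"claw": -0.5},
    {"dx": -0.85,"dy": -0.08,"dz": 0,"rx": 0,"ry": 0,"rz": 0,"claw": -0.5},
    {"dx": -0.85,"dy": -0.08,"dz": 0,"rx": 0,"ry": 0,"rz": 0,"claw": -0.5},
    {"dx": -0.85,"dy": -0.08,"dz": 0,"rx": 0,"ry": 0,"rz": 0,"claw": -0.5},
    {"dx": -0.85,"dy": -0.08,"dz": 0,"rx": 0,"ry": 0,"rz": 0,"claw": -0.5},
    {"dx": -0.85,"dy": -0.08,"dz": 0,"rx": 0,"ry": 0,"rz": 0,"claw": -0.5},
    {"dx": -0.85,"dy": -0.08,"dz": 0,"rx": 0,"ry": 0,"rz": 0,"claw": -0.5},
    {"dx": -0.6,"dy": -0.07,"dz": 0,"rx": 0,"ry": 0,"rz": 0,"claw": -0.5},
    {"dx": 0,"dy": 0,"dz": 0,"rx": 0,"ry": 0,"rz": 0,"claw": -0.5}
  ]
}}

```text
time_s: 20.52
position: [0.5313, 0.0471, 0.1217]
tcp_rot: [-179.9, 0.0, 105.2]
contact_force: [-0.3, -0.9, -5.4]
opening: 0.627
```

```bash
python3 -c "
from h import *
jig();plan([.5321,.0511,.0797],105.6)"
```

```text
jig mm [-1.8 -7.6] z 0.1217 rot [-1.7992e+02  1.0000e-02  1.0524e+02] Fjig [-0.5 -0.8] Fz -5.4 t 20.52
at [0.5313 0.0471 0.1217] [-1.7992e+02  1.0000e-02  1.0524e+02] F [-0.3 -0.9 -5.4] t 20.52 open 0.63
units [0.14 0.07 1.68] rz -0.36
```

{"op": "step_arm", "data": {
  "steps": [
    {"dx": 0.1,"dy": 0.05,"dz": 0,"rx": 0,"ry": 0,"rz": -0.3,"claw": -0.5},
    {"dx": 0,"dy": 0,"dz": 0.3,"rx": 0,"ry": 0,"rz": 0,"claw": -0.5},
    {"dx": 0,"dy": 0,"dz": 0.4,"rx": 0,"ry": 0,"rz": 0,"claw": -0.5},
    {"dx": 0,"dy": 0,"dz": 0.4,"rx": 0,"ry": 0,"rz": 0,"claw": -0.5},
    {"dx": 0,"dy": 0,"dz": 0.25,"rx": 0,"ry": 0,"rz": 0,"claw": -0.5},
    {"dx": 0,"dy": 0,"dz": 0.1,"rx": 0,"ry": 0,"rz": 0,"claw": -0.5},
    {"dx": 0,"dy": 0,"dz": 0,"rx": 0,"ry": 0,"rz": 0,"claw": -0.5},
    {"dx": 0,"dy": 0,"dz": 0,"rx": 0,"ry": 0,"rz": 0,"claw": -0.5}
  ]
}}

```text
time_s: 21.18
position: [0.532, 0.0529, 0.0862]
tcp_rot: [-180.0, -0.0, 105.9]
contact_force: [0.5, -0.4, -5.1]
opening: 0.627
```

```bash
python3 -c "
from h import *
jig();plan([.5321,.0511,.0797],105.6)"
```

```text
jig mm [ 0.4 -2.3] z 0.0862 rot [-179.98   -0.    105.93] Fjig [ 0.4 -0.6] Fz -5.1 t 21.18
at [0.532  0.0529 0.0862] [-179.98   -0.    105.93] F [ 0.5 -0.4 -5.1] t 21.18 open 0.63
units [-0.07 -0.02  0.26] rz 0.33
```

{"op": "step_arm", "data": {
  "steps": [
    {"dx": -0.06,"dy": -0.02,"dz": 0.08,"rx": 0,"ry": 0,"rz": 0.25,"claw": -0.5},
    {"dx": 0,"dy": 0,"dz": 0.05,"rx": 0,"ry": 0,"rz": 0,"claw": -0.5},
    {"dx": 0,"dy": 0,"dz": 0.05,"rx": 0,"ry": 0,"rz": 0,"claw": -0.5},
    {"dx": 0,"dy": 0,"dz": 0.03,"rx": 0,"ry": 0,"rz": 0,"claw": -0.5}
  ]
}}

```text
time_s: 21.52
position: [0.532, 0.0512, 0.0811]
tcp_rot: [180.0, 0.0, 105.7]
contact_force: [1.3, -0.3, -5.3]
opening: 0.627
```

{"op": "step_arm", "data": {
  "steps": [
    {"dx": 0,"dy": 0,"dz": 0.03,"rx": 0,"ry": 0,"rz": 0,"claw": -0.5},
    {"dx": 0,"dy": 0,"dz": 0.02,"rx": 0,"ry": 0,"rz": 0,"claw": -0.5}
  ]
}}

```text
time_s: 21.68
position: [0.532, 0.0512, 0.0799]
tcp_rot: [180.0, 0.0, 105.7]
contact_force: [0.6, -0.1, -5.9]
opening: 0.629
```

```bash
python3 -c "
from h import *
jig()"
```

```text
jig mm [-0.1 -3.9] z 0.0799 rot [1.7999e+02 1.0000e-02 1.0567e+02] Fjig [ 0.5 -0.2] Fz -5.9 t 21.68
```

{"op": "step_arm", "data": {
  "steps": [
    {"dx": 0,"dy": 0,"dz": 0.02,"rx": 0,"ry": 0,"rz": 0,"claw": -0.5},
    {"dx": 0,"dy": 0,"dz": 0.02,"rx": 0,"ry": 0,"rz": 0,"claw": -0.5}
  ]
}}

```text
time_s: 21.85
position: [0.532, 0.0512, 0.0797]
tcp_rot: [180.0, 0.0, 105.7]
contact_force: [-5.3, -0.8, 15.0]
opening: 0.627
```

```bash
python3 -c "
from h import *
jig()"
```

```text
jig mm [-0.1 -3.9] z 0.0797 rot [1.7998e+02 1.0000e-02 1.0567e+02] Fjig [-5.3  0.6] Fz 15.0 t 21.85
```

Contact shows a net 15 N up. I'll ease off the press and release gently.

{"op": "step_arm", "data": {
  "steps": [
    {"dx": 0,"dy": 0,"dz": -0.02,"rx": 0,"ry": 0,"rz": 0,"claw": -0.5},
    {"dx": 0,"dy": 0,"dz": 0,"rx": 0,"ry": 0,"rz": 0,"claw": -0.5}
  ]
}}

```text
time_s: 22.02
position: [0.5321, 0.0512, 0.0797]
tcp_rot: [180.0, 0.0, 105.7]
contact_force: [-1.3, -0.1, 1.2]
opening: 0.628
```

{"op": "step_arm", "data": {
  "steps": [
    {"dx": 0,"dy": 0,"dz": 0,"rx": 0,"ry": 0,"rz": 0,"claw": -0.5},
    {"dx": 0,"dy": 0,"dz": 0,"rx": 0,"ry": 0,"rz": 0,"claw": 0.3},
    {"dx": 0,"dy": 0,"dz": 0,"rx": 0,"ry": 0,"rz": 0,"claw": 0.45},
    {"dx": 0,"dy": 0,"dz": 0,"rx": 0,"ry": 0,"rz": 0,"claw": 0.6},
    {"dx": 0,"dy": 0,"dz": 0,"rx": 0,"ry": 0,"rz": 0,"claw": 0.8},
    {"dx": 0,"dy": 0,"dz": 0,"rx": 0,"ry": 0,"rz": 0,"claw": 0.8}
  ],
  "newtons": 6
}}

```text
time_s: 22.52
position: [0.532, 0.0512, 0.0793]
tcp_rot: [180.0, 0.0, 105.7]
contact_force: [0.5, 0.7, -0.1]
opening: 0.861
```

```bash
python3 -c "
from h import *
jig()"
```

```text
jig mm [-0.  -3.9] z 0.0793 rot [1.7999e+02 1.0000e-02 1.0567e+02] Fjig [0.6 0.6] Fz -0.1 t 22.52
```

{"op": "step_arm", "data": {
  "steps": [
    {"dx": 0,"dy": 0,"dz": -0.3,"rx": 0,"ry": 0,"rz": 0,"claw": 0.8},
    {"dx": 0,"dy": 0,"dz": -0.8,"rx": 0,"ry": 0,"rz": 0,"claw": 0.8},
    {"dx": 0,"dy": 0,"dz": -1,"rx": 0,"ry": 0,"rz": 0,"claw": 0.8},
    {"dx": 0,"dy": 0,"dz": -1,"rx": 0,"ry": 0,"rz": 0,"claw": 0.8},
    {"dx": 0,"dy": 0,"dz": -1,"rx": 0,"ry": 0,"rz": 0,"claw": 0.8},
    {"dx": 0.9,"dy": 0,"dz": -0.6,"rx": 0,"ry": 0,"rz": 0,"claw": 0.8},
    {"dx": 0.9,"dy": 0,"dz": -0.6,"rx": 0,"ry": 0,"rz": 0,"claw": 0.8},
    {"dx": 0.9,"dy": 0,"dz": -0.6,"rx": 0,"ry": 0,"rz": 0,"claw": 0.8},
    {"dx": 0.9,"dy": 0,"dz": -0.6,"rx": 0,"ry": 0,"rz": 0,"claw": 0.8},
    {"dx": 0.9,"dy": 0,"dz": 0,"rx": 0,"ry": 0,"rz": 0,"claw": 0.8},
    {"dx": 0.9,"dy": 0,"dz": 0,"rx": 0,"ry": 0,"rz": 0,"claw": 0.8},
    {"dx": 0.9,"dy": 0,"dz": 0,"rx": 0,"ry": 0,"rz": 0,"claw": 0.8},
    {"dx": 0.9,"dy": 0,"dz": 0,"rx": 0,"ry": 0,"rz": 0,"claw": 0.8},
    {"dx": 0.9,"dy": 0,"dz": 0,"rx": 0,"ry": 0,"rz": 0,"claw": 0.8},
    {"dx": 0.9,"dy": 0,"dz": 0,"rx": 0,"ry": 0,"rz": 0,"claw": 0.8},
    {"dx": 0,"dy": 0,"dz": 0,"rx": 0,"ry": 0,"rz": 0,"claw": 0.8},
    {"dx": 0,"dy": 0,"dz": 0,"rx": 0,"ry": 0,"rz": 0,"claw": 0.8}
  ]
}}

```text
time_s: 23.93
position: [0.4707, 0.2684, 0.2422]
tcp_rot: [180.0, 0.0, 105.8]
contact_force: [0.7, -0.2, -0.3]
opening: 0.896
```

```bash
python3 - <<'E'
from h import *
t=manip.camera("top");np.savez("pics/t7.npz",**t)
cv2.imwrite("pics/t7.png",cv2.resize(t["frame"][205:305,295:405],None,fx=6,fy=6,interpolation=cv2.INTER_CUBIC))
E
```

```text
(no output)
```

View pics/t7.png

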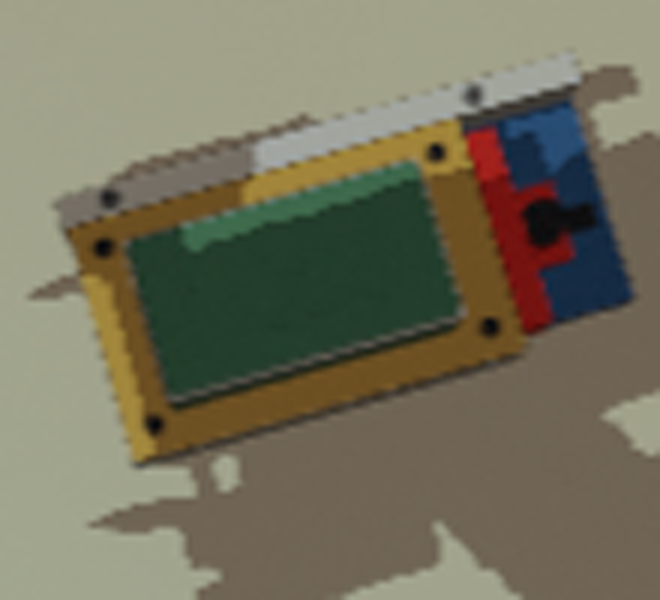

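The top view shows the tin on the stack with corners (128,240), (420,165), (465,318) and (165,403). The plate corners (66,228), (133,465) and (525,352) are the same as before placing. I'll check the numbers and then hand in.

```bash
python3 - <<'E'
from h import *
t=dict(np.load("pics/t7.npz"));a=np.radians(15.6);r=np.array([[np.cos(a),np.sin(a)],[-np.sin(a),np.cos(a)]])
g=lambda q:(295+q[0]/6-.42,205+q[1]/6-.42)
def J(q,z):return r@(w(t,g(q),z)[:2]-[.531,.055])*1e3
T=np.array([J(q,.084) for q in((128,240),(420,165),(465,318),(165,403))])
P=np.array([J(q,.044) for q in((66,228),(460,120),(525,352),(133,465))])
d=T[0]-T[1]+T[3]-T[2]
print("tin",T.mean(0).round(1),"yaw",np.degrees(np.arctan2(-d[0],d[1])).round(1),"plate",P.round(1).tolist(),P.mean(0).round(1))
b=dict(np.load("pics/t4.npz"))["frame"]
red=lambda f:[m.mean() .round(2) for m in np.nonzero(cv2.inRange(cv2.cvtColor(f[205:305,360:405],cv2.COLOR_BGR2HSV),(0,150,60),(8,255,255)))]
print(red(b),red(t["frame"]))
if abs(T.mean(0)-P.mean(0)).max()<5: print(manip.job_done())
E
```

```text
tin [-2.7 -3.8] yaw -0.9 plate [[45.4, 68.9], [43.8, -81.9], [-45.5, -79.6], [-45.4, 69.2]] [-0.4 -5.8]
[np.float64(38.07), np.float64(20.21)] [np.float64(38.22), np.float64(20.24)]
the job is handed in; nothing more can be done
None
```

The job is handed in after about 24 s of arm time. All five plates are pushed home in the corner, and the tin sits on the stack. `job_done()` reports no verdict, so these are my own checks.

**What I did**
- **Fence:** I pushed all five plates against the back fence with two spread fingers, at about 13 N.
- **Stop:** I then pushed them against the red stop, where the reading peaked at 19 N, below the stop's 25 N hold.
- **Second fence push:** It met almost no force until the fingers reached the flush position, so all the plates were already against the fence.
- **Tin:** I lowered it until the plates took its weight, about 20 N in all (15 N net reading), eased off and let go.

**Last checks (top camera)**
- **Top plate:** its corners are within about 1 mm of the fence and the stop, its centre matches home to within 2 mm, and no lower plate sticks out.
- **Tin:** its centre is about 3 mm from the plate's centre (limit 8 mm), and it is turned about 1° (limit about 4°).
- **Stop:** it looks unmoved from just after the push to the end, to a fraction of a pixel. I have no before-and-after measurement of the stop push itself, only the force reading.

**Where the checks disagreed or fell short**
- **Stop position:** the cameras put its face at y = -78 to -82 mm; touch gave -79 mm, which I used.
- **Lower plates:** I checked them only by feel and by nothing showing past the top plate, and did not measure them one by one.

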